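Lock the bench meter's slotted battery cap

TASK

The battery cap of the bench meter, the larger of the two slotted caps on its top, has been left unlocked. Take the flat driver from its wooden stand, seat its blade well down in the slot of that cap and turn it clockwise (seen from above) as far as it goes, so that the slot lines up with the two raised ridges, keeping the blade in the slot until the turn is finished. Then put the driver back upright in its stand, collar resting on the stand's top, and let go.

Things in the scene. Friction and masses are not known exactly. Their poses are not given: they have to be found in the camera images.
- driver_handle (a point): Centre of the loose 140 g flat driver's black square handle (24 x 24 mm, 60 mm long, sides square to x, y); z up the driver, upright in the stand. Below: steel collar 40 mm across (30 to 35 mm below this point), 8 mm round shaft, flat blade 24 mm wide along x, 3 mm thick along y, its end 95 mm below this point.
- stand_mouth (a point): Centre of the hole's mouth in the top of the fixed plywood stand (80 mm along x, 66 along y, 66 high); z up. The hole, 36 mm along x by 20 along y, goes right through. The driver hangs in it, blade along x, collar on the top face, its handle's centre 35 mm above this point.
- battery_slot (a point): Centre of the slot at the top of the aluminium battery cap (42 mm across, 12 high), 67 mm above the bench, on the fixed grey meter (180 x 140 mm, 55 high; its black 20 mm fuse cap is not it). x along the slot, turning with the cap; z up. Slot 34 mm long, closed ends, 8 deep, 5.5 wide at its black floor, flared to 13.5 in its upper 4 mm. Blade on the floor: handle centre 87 mm above this point.
- battery_cap (a joint): Angle of the battery cap in rad, growing clockwise seen from above. 0: fully unlocked; at the stop, 1.35: locked, slot in line with the two white raised ridges on the meter's top, one each side of the cap. Starts between 0 and 0.2, takes about 0.06 N m to turn and stays where it is left.
Mind the look-alikes: they are no part of the job. Leave any blue look-alike of the part that bears driver_handle alone.

How it is judged:
By the outcome, as a careful person would: the job done as asked, in the order asked, and still so for the second after the job is handed in, with the robot touching nothing.
It also fails if it takes over 51 s, if anything falls off the work surface, if the arm or the gripper's body presses on something with over 40 N, if the wrist force passes 120 N, or if a joint passes its speed limit or range.

ROBOT

A 6-joint arm with a two-finger parallel gripper is mounted at the origin on the work surface. World frame = base frame: x ahead of the robot, y to its left, z up, the work surface at z = 0. Lengths are in m, angles in degrees, forces in N, time in s.
With the tool pointing down it reaches from about 0.4 to 0.825 m from the base axis. Payload 7 kg.
Tool frame: the origin (TCP) lies between the finger pads; the fingertips stand 22 mm ahead of it and the grasp point (between the pads) lies 3 mm ahead of it; z points along the fingers, y is the line along which they close (so a half turn about z gives the same grasp; the last joint's range is limited). The gripper opens to 88 mm and grips with 3 to 60 N. Pads are 19 mm wide; open, the fingers measure 130 mm over their backs; the gripper's body (78 mm by 193 mm) begins 47 mm behind the grasp point.
Start: joints at [89.387, 20.546, 0.682, 0, -70.136, -16.507], TCP at [0.199, 0.645, 0.249] pointing down, gripper open.
Joint ranges: [-176.03, 176.03], [-82.01, 121.73], [-58.28, 71.71], [-173.87, 95.51], [-174.79, -0.11], [-173.66, 173.66]. Speed limits (degrees/s): [136.94, 136.94, 172.46, 180, 180, 180].

INTERFACE

Orientations are given as [roll, pitch, yaw] about the fixed x, y, z axes, in that order (R = Rz(yaw) Ry(pitch) Rx(roll)).
In Python, from plant import ctrl gives the robot as it stands.
- The arm moves only by the tool apply_moves, never from a script. Its argument "targets" is a list of rows, each an object with "travel": the shift along the tool's x, y, z in mm, a list of three; "roll": the turn about the tool's z in degrees; "jaw": the finger opening in mm, from 0 to 87.6. In form: [{"travel": [tx, ty, tz], "roll": roll, "jaw": jaw}, ...]. A call has 1 to 10 rows; each row shifts and turns the commanded pose from where the row before left it, along the tool's axes as they then stand; what a row does not reach is not made up. A row lasts 1/10 s, in which the tool goes at most 50 mm and 8.59 degrees, less where a joint would pass 70% of its speed; a pose out of reach is approached as far as the arm can. A call with a gripper value outside its range is refused whole. The fingers move at their own pace and stop on an object; the grip force is fixed at half the most. Time passes only in rows, so rows that do not move let the fingers close. It gives the time, the measured TCP pose, the force, the opening and the grip force at its end, in the units of the state.
- ctrl.get_obs(): the state, without advancing time (a new reading comes with each control period).
- ctrl.snapshot(name): name is "scene" or "top" or "wrist"; returns the picture (400x640x3 uint8, red, green, blue); there is no depth.
- ctrl.calibration(name): a dict with "K" (3x3 intrinsics, pixels), "extrinsics" (4x4, takes a point from camera to world coordinates); the wrist camera has in their place "hand_eye" (4x4, takes a point from camera to tool coordinates, whose origin is the TCP and whose axes are the flange's). Camera axes: x right, y down, z forward; pixel columns grow to the right and rows downward; lengths in m; the calibration is good to about 2 mm. A picture is of the moment at which its call begins: read the wrist's pose just before it. calibration takes no time and is no camera call.
- ctrl.close_job(): hands the job in; it is judged then, once.
The state is a dict: "clock": time; "joint_pos": joint angles; "qvel": joint speeds; "tau": joint torques, N m; "tool_pos": TCP position; "orientation": TCP orientation; "force": force on the tool from outside, world axes, zero at the start; "moment": the same for the moment, N m; "opening": finger opening in m; "gripper_force": force on a finger pad.
Only numpy, scipy, OpenCV 4.12 (cv2) and the standard library are available. Lean on these libraries where they do the work, as an engineer would, in place of code of your own. Each camera call takes 0.05 s, during which the arm holds its last target. There are 200 camera calls.

## Working session

There is one attempt and no reset: what is moved stays moved. The work goes in short steps, Python scripts to look and compute and a tool call to move; the robot and the scene stay as the last step left them, time stands still between calls to the robot, and variables do not carry over. Pictures are saved under pics/ and viewed, at most 13 in all, crops included, and the job is handed in when it is done.

Besides the shell and the picture viewer there is one more tool, called by a JSON object that holds its "name" and its "arguments", one argument or row to a line. apply_moves: Moves the arm, as the interface text tells. Its arguments: {"type":"object","properties":{"targets":{"type":"array","items":{"type":"object","properties":{"travel":{"type":"array","items":{"type":"number"}},"roll":{"type":"number"},"jaw":{"type":"number"}}}}},"required":["targets"]}

```bash
mkdir -p pics; python3 - <<'E'
from plant import ctrl
import cv2,numpy as np
np.set_printoptions(precision=4,suppress=True)
o=ctrl.get_obs();print(o)
for n in("top","scene","wrist"):
    c=ctrl.calibration(n);print(n,c)
    cv2.imwrite(f"pics/{n}0.png",ctrl.snapshot(n)[:,:,::-1])
E
```

```text
{'clock': 0.0, 'joint_pos': array([ 89.3884,  20.5904,   0.6352,  -0.02  , -70.1361, -16.506 ]), 'qvel': array([ 0.0355,  0.117 ,  0.1061, -0.0314,  0.0019,  0.0372]), 'tau': array([  0.0008, -58.2728,  29.3041,   6.9971,   0.007 ,  -0.0002]), 'tool_pos': array([0.1986, 0.6447, 0.2476]), 'orientation': array([179.9071,  -0.0079, -17.1244]), 'force': array([-1.0768,  0.6446,  0.4922]), 'moment': array([0.0174, 0.0278, 0.0561]), 'gripper_force': 0.0, 'opening': 0.08788829266160085}
top {'K': array([[383.7186,   0.    , 327.5655],
       [  0.    , 383.7186, 194.9933],
       [  0.    ,   0.    ,   1.    ]]), 'extrinsics': array([[-0.0243, -0.9971,  0.0724,  0.4799],
       [-0.9988,  0.0273,  0.0405, -0.0611],
       [-0.0423, -0.0714, -0.9966,  0.8385],
       [ 0.    ,  0.    ,  0.    ,  1.    ]])}
scene {'K': array([[507.5067,   0.    , 328.1881],
       [  0.    , 507.5067, 207.8309],
       [  0.    ,   0.    ,   1.    ]]), 'extrinsics': array([[ 0.5257,  0.697 , -0.4877,  1.0642],
       [ 0.8506, -0.4245,  0.3102, -0.3933],
       [ 0.0092, -0.5779, -0.8161,  0.9982],
       [ 0.    ,  0.    ,  0.    ,  1.    ]])}
wrist {'K': array([[306.7492,   0.    , 320.185 ],
       [  0.    , 306.7492, 200.0242],
       [  0.    ,   0.    ,   1.    ]]), 'hand_eye': array([[-0.0004, -0.9625, -0.2713,  0.0733],
       [ 1.    , -0.0003, -0.0004, -0.0003],
       [ 0.0003, -0.2713,  0.9625, -0.1361],
       [ 0.    ,  0.    ,  0.    ,  1.    ]])}
```

View pics/top0.png

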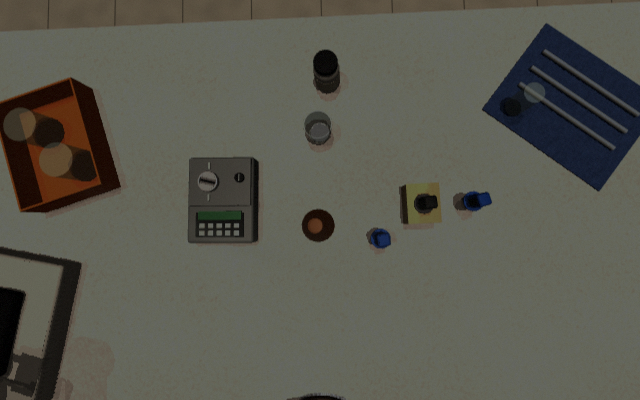

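View pics/scene0.png

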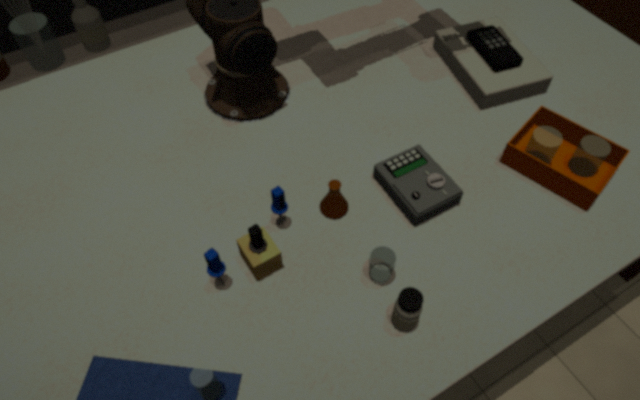

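The top view shows the stand at (402–441, 184–223) with the black handle at about (430, 201). Blue look-alikes are at (381, 239) and (475, 201). The meter has the battery cap at (207, 181) and the fuse cap at (239, 177). I'll enlarge these areas.

```bash
cat > h.py <<'E'
import numpy as np
from plant import ctrl
from scipy.spatial.transform import Rotation as R
def cam(n,o=None):
    c=ctrl.calibration(n)
    if n!="wrist": return c["K"],c["extrinsics"]
    T=np.eye(4);T[:3,:3]=R.from_euler("xyz",o["orientation"],degrees=True).as_matrix();T[:3,3]=o["tool_pos"]
    return c["K"],T@c["hand_eye"]
def ray(n,uv,z,o=None):
    K,E=cam(n,o);d=E[:3,:3]@np.linalg.solve(K,[*uv,1]);return E[:3,3]+d*(z-E[2,3])/d[2]
def proj(n,p,o=None):
    K,E=cam(n,o);q=K@(E[:3,:3].T@(np.array(p)-E[:3,3]));return q[:2]/q[2]
def totool(p,o):
    return R.from_euler("xyz",o["orientation"],degrees=True).inv().apply(np.array(p)-o["tool_pos"])*1000
E
python3 - <<'E'
import cv2,numpy as np
from h import *
im=cv2.imread("pics/top0.png");im=cv2.convertScaleAbs(im,alpha=1.6)
a=cv2.resize(im[170:240,390:460],(400,560)[:1]*2,interpolation=2)
b=cv2.resize(im[150:220,180:250],(400,400),interpolation=2)
sc=cv2.convertScaleAbs(cv2.imread("pics/scene0.png"),alpha=1.6)
cv2.imwrite("pics/crop0.png",np.hstack([a,b]))
np.set_printoptions(precision=4,suppress=True)
print("meter corners",[ray("top",p,.055) for p in((189,157),(252,157),(189,243),(252,243))])
print("stand corners",[ray("top",p,.066) for p in((406,184),(439,184),(408,223),(441,222))])
print("cap",ray("top",(207,181),.067), "handle top",ray("top",(431,201),.131))
E
```

```text
meter corners [array([0.6246, 0.2594, 0.055 ]), array([0.6204, 0.1261, 0.055 ]), array([0.4455, 0.259 , 0.055 ]), array([0.4426, 0.1279, 0.055 ])]
stand corners [array([ 0.5539, -0.1877,  0.066 ]), array([ 0.552 , -0.2532,  0.066 ]), array([ 0.4758, -0.1887,  0.066 ]), array([ 0.4762, -0.2537,  0.066 ])]
cap [0.5715 0.2168 0.067 ] handle top [ 0.5152 -0.2212  0.131 ]
```

View pics/crop0.png

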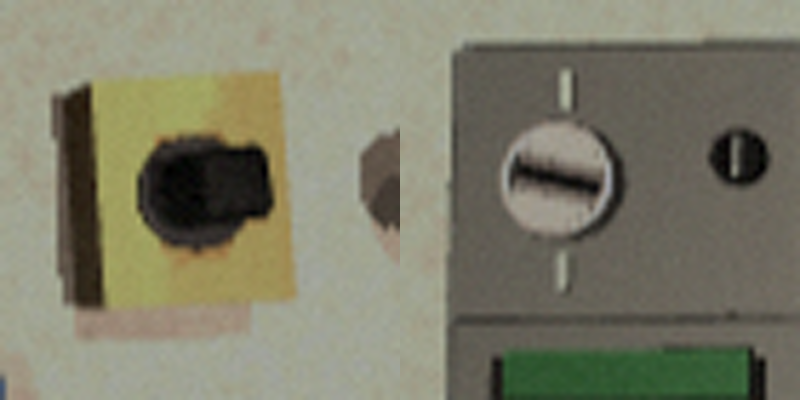

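{"name": "apply_moves", "arguments": {
  "targets": [
    {"travel": [20, 12, 0], "roll": 0, "jaw": 87},
    {"travel": [36, 22, 0], "roll": 0, "jaw": 87},
    {"travel": [36, 22, 0], "roll": 0, "jaw": 87},
    {"travel": [36, 22, 0], "roll": 0, "jaw": 87},
    {"travel": [36, 22, 0], "roll": 0, "jaw": 87},
    {"travel": [36, 22, 0], "roll": 0, "jaw": 87},
    {"travel": [36, 22, 0], "roll": 0, "jaw": 87},
    {"travel": [36, 22, 0], "roll": 0, "jaw": 87},
    {"travel": [36, 22, 0], "roll": 0, "jaw": 87},
    {"travel": [36, 22, 0], "roll": 0, "jaw": 87}
  ]
}}

```text
clock: 1.15
tool_pos: [0.4665, 0.3409, 0.2486]
orientation: [-180.0, 0.0, -17.1]
force: [0.6, 0.5, 0.8]
opening: 0.0874
gripper_force: 0.0
```

{"name": "apply_moves", "arguments": {
  "targets": [
    {"travel": [36, 22, 0], "roll": 0, "jaw": 87},
    {"travel": [36, 22, 10], "roll": 0, "jaw": 87},
    {"travel": [36, 22, 20], "roll": 0, "jaw": 87},
    {"travel": [20, 12, 20], "roll": 0, "jaw": 87},
    {"travel": [11, 10, 7], "roll": 0, "jaw": 87},
    {"travel": [0, 0, 0], "roll": 0, "jaw": 87},
    {"travel": [0, 0, 0], "roll": 0, "jaw": 87},
    {"travel": [0, 0, 0], "roll": 0, "jaw": 87}
  ]
}}

```text
clock: 1.95
tool_pos: [0.5725, 0.219, 0.1926]
orientation: [-179.9, -0.1, -17.1]
force: [0.3, -0.5, 0.3]
opening: 0.0871
gripper_force: 0.0
```

```bash
python3 - <<'E'
import cv2
from h import *
o=ctrl.get_obs();im=ctrl.snapshot("wrist")[:,:,::-1]
print(o["clock"],o["tool_pos"],o["orientation"],o["joint_pos"],o["force"])
u=proj("wrist",[.572,.217,.067],o).round().astype(int);print(u)
np.save("pics/o1.npy",o,allow_pickle=True)
cv2.imwrite("pics/w1.png",im)
x0,y0=u[0]-80,u[1]-60;print(x0,y0)
cv2.imwrite("pics/w1c.png",cv2.resize(cv2.convertScaleAbs(im[y0:y0+120,x0:x0+160],alpha=1.5),(800,600),interpolation=2))
E
```

```text
1.95 [0.57251888 0.2190024  0.1926442 ] [-1.79926027e+02 -5.74916636e-02 -1.70599815e+01] [ 3.91712083e+01  1.70519089e+01 -1.20234695e+01  7.64398998e-03
 -6.08311726e+01  3.37651272e+01] [ 0.31830664 -0.46090191  0.29477691]
[323 200]
243 140
```

View pics/w1c.png

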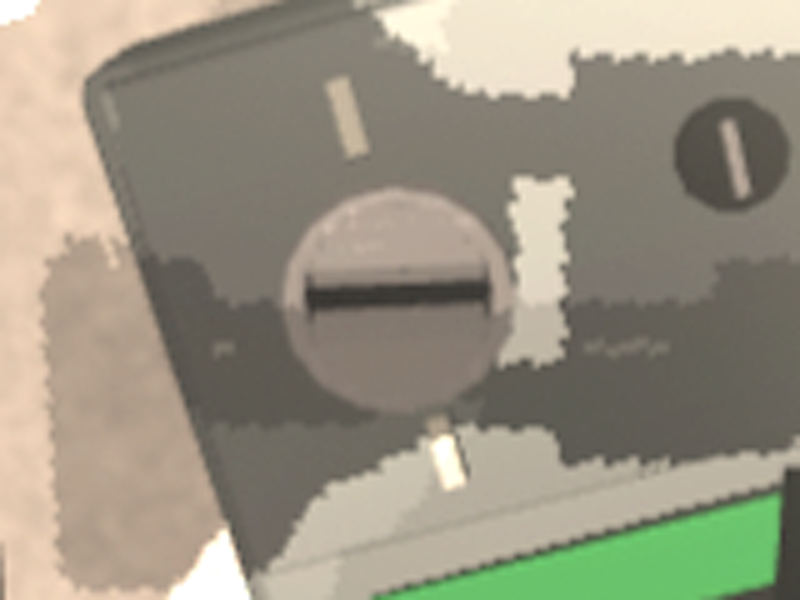

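```bash
python3 - <<'E'
from h import *
o=np.load("pics/o1.npy",allow_pickle=True).item()
p=lambda a,b,z:ray("wrist",(243+a/5,140+b/5),z,o)
np.set_printoptions(precision=4,suppress=True)
a,b=p(305,296,.060),p(491,291,.060);print("slot",a,b,(a+b)/2,np.linalg.norm(a-b),np.degrees(np.arctan2(*(a-b)[1::-1])))
print("rim",p(400,300,.065),np.linalg.norm(p(285,300,.067)-p(515,300,.067)))
a,b=p(347,117,.057),p(448,462,.057);print("ridge",a,b,(a+b)/2,np.degrees(np.arctan2(*(a-b)[1::-1])))
E
```

```text
slot [0.5755 0.2341 0.06  ] [0.5665 0.2015 0.06  ] [0.571  0.2178 0.06  ] 0.0338325681362529 74.54117389071233
rim [0.5711 0.2174 0.065 ] 0.040780988340264474
ridge [0.6041 0.2172 0.057 ] [0.5357 0.2186 0.057 ] [0.5699 0.2179 0.057 ] -1.2020283590846619
```

{"name": "apply_moves", "arguments": {
  "targets": [
    {"travel": [0, 0, -8], "roll": 8.1, "jaw": 87},
    {"travel": [0, 0, -8], "roll": 8.1, "jaw": 87},
    {"travel": [0, 0, -8], "roll": 8.1, "jaw": 87},
    {"travel": [0, 0, -8], "roll": 8.1, "jaw": 87},
    {"travel": [0, 0, -8], "roll": 8.1, "jaw": 87},
    {"travel": [0, 0, -8], "roll": 8.1, "jaw": 87},
    {"travel": [0, 0, -8], "roll": 8.1, "jaw": 87},
    {"travel": [0, 0, -8], "roll": 8.1, "jaw": 87},
    {"travel": [0, 0, 0], "roll": 8.1, "jaw": 87}
  ]
}}

```text
clock: 2.9
tool_pos: [0.5727, 0.2194, 0.2578]
orientation: [-179.8, 0.1, -90.3]
force: [0.2, 0.2, -0.2]
opening: 0.0871
gripper_force: 0.0
```

{"name": "apply_moves", "arguments": {
  "targets": [
    {"travel": [24, 3, 0], "roll": 0, "jaw": 87},
    {"travel": [46, 6, 0], "roll": 0, "jaw": 87},
    {"travel": [46, 6, 0], "roll": 0, "jaw": 87},
    {"travel": [46, 6, 0], "roll": 0, "jaw": 87},
    {"travel": [46, 6, 0], "roll": 0, "jaw": 87},
    {"travel": [46, 6, 0], "roll": 0, "jaw": 87},
    {"travel": [46, 6, 0], "roll": 0, "jaw": 87},
    {"travel": [46, 6, 0], "roll": 0, "jaw": 87},
    {"travel": [46, 6, 0], "roll": 0, "jaw": 87},
    {"travel": [46, 6, 0], "roll": 0, "jaw": 87}
  ]
}}

```text
clock: 3.9
tool_pos: [0.5147, -0.2213, 0.2565]
orientation: [-179.9, -0.0, -89.8]
force: [1.2, -0.0, -0.4]
opening: 0.087
gripper_force: 0.0
```

{"name": "apply_moves", "arguments": {
  "targets": [
    {"travel": [2, 1, 0], "roll": 0, "jaw": 87},
    {"travel": [0, 0, 0], "roll": 0, "jaw": 87},
    {"travel": [0, 0, 0], "roll": 0, "jaw": 87}
  ]
}}

```text
clock: 4.2
tool_pos: [0.5144, -0.2213, 0.2559]
orientation: [-180.0, 0.0, -89.9]
force: [-0.6, 0.7, 0.4]
opening: 0.0868
gripper_force: 0.0
```

```bash
python3 - <<'E'
import cv2
from h import *
o=ctrl.get_obs();im=ctrl.snapshot("wrist")[:,:,::-1]
print(o["clock"],o["tool_pos"],o["orientation"],o["joint_pos"],o["force"])
for z in(.066,.131):print(proj("wrist",[.5145,-.221,z],o))
np.save("pics/o2.npy",o,allow_pickle=True)
cv2.imwrite("pics/w2.png",im)
cv2.imwrite("pics/w2c.png",cv2.resize(cv2.convertScaleAbs(im[100:340,160:480],alpha=1.3),(800,600),interpolation=2))
E
```

```text
4.2 [ 0.51436006 -0.22130815  0.25590644] [-1.79965245e+02  4.03574315e-03 -8.99440257e+01] [-3.25318195e+00  9.44939657e+00 -1.34333565e+01 -6.55240417e-03
 -6.70827827e+01  3.31170471e+00] [-0.61322235  0.65436736  0.38015821]
[320.43981545 183.34839325]
[320.45758911 199.4741079 ]
```

View pics/w2c.png

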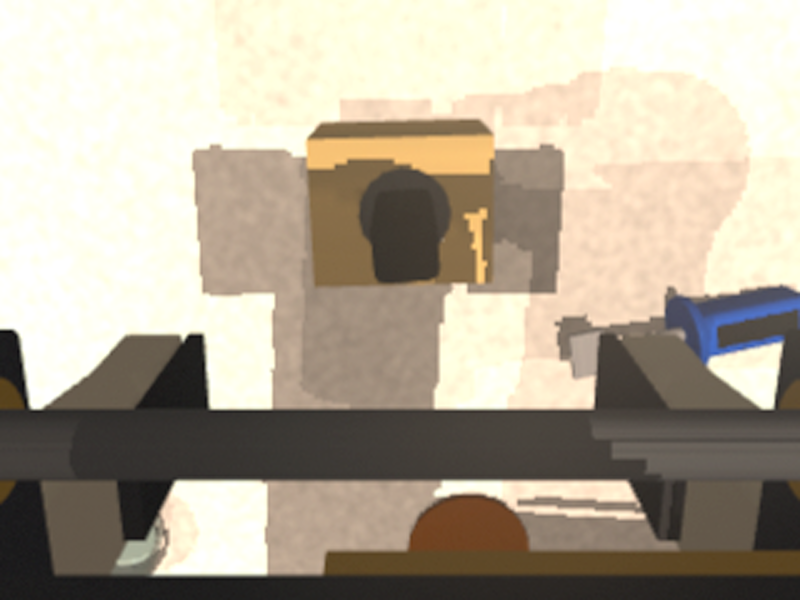

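```bash
python3 - <<'E'
from h import *
o=np.load("pics/o2.npy",allow_pickle=True).item()
np.set_printoptions(precision=4,suppress=True)
p=lambda a,b,z:ray("wrist",(160+a*.4,100+b*.4),z,o)
print("handle top",p(406,245,.131),"bottom edge",p(374,280,.131),p(439,280,.131),"stand",p(308,137,.066),p(493,137,.066),p(315,287,.066),p(493,287,.066),"collar",p(405,210,.071))
E
```

```text
handle top [ 0.5128 -0.2224  0.131 ] bottom edge [ 0.5242 -0.2094  0.131 ] [ 0.501  -0.2094  0.131 ] stand [ 0.554  -0.2519  0.066 ] [ 0.4756 -0.252   0.066 ] [ 0.553  -0.1849  0.066 ] [ 0.4733 -0.185   0.066 ] collar [ 0.5128 -0.2214  0.071 ]
```

{"name": "apply_moves", "arguments": {
  "targets": [
    {"travel": [0.5, 1.5, 12], "roll": 0, "jaw": 87},
    {"travel": [0, 0, 22], "roll": 0, "jaw": 87},
    {"travel": [0, 0, 25], "roll": 0, "jaw": 87},
    {"travel": [0, 0, 25], "roll": 0, "jaw": 87},
    {"travel": [0, 0, 25], "roll": 0, "jaw": 87},
    {"travel": [0, 0, 20], "roll": 0, "jaw": 87},
    {"travel": [0, 0, 13], "roll": 0, "jaw": 87},
    {"travel": [0, 0, 8], "roll": 0, "jaw": 87},
    {"travel": [0, 0, 0], "roll": 0, "jaw": 87},
    {"travel": [0, 0, 0], "roll": 0, "jaw": 60}
  ]
}}

```text
clock: 5.25
tool_pos: [0.5135, -0.2223, 0.1061]
orientation: [-180.0, -0.0, -90.0]
force: [-0.2, 0.5, 0.4]
opening: 0.083
gripper_force: 0.0
```

{"name": "apply_moves", "arguments": {
  "targets": [
    {"travel": [0, 0, 0], "roll": 0, "jaw": 35},
    {"travel": [0, 0, 0], "roll": 0, "jaw": 20},
    {"travel": [0, 0, 0], "roll": 0, "jaw": 10},
    {"travel": [0, 0, 0], "roll": 0, "jaw": 5},
    {"travel": [0, 0, 0], "roll": 0, "jaw": 5},
    {"travel": [0, 0, 0], "roll": 0, "jaw": 5},
    {"travel": [0, 0, 0], "roll": 0, "jaw": 5},
    {"travel": [0, 0, 0], "roll": 0, "jaw": 5}
  ]
}}

```text
clock: 6.05
tool_pos: [0.513, -0.2224, 0.1055]
orientation: [-180.0, -0.0, -90.0]
force: [0.6, -0.3, 0.4]
opening: 0.0247
gripper_force: 29.4
```

{"name": "apply_moves", "arguments": {
  "targets": [
    {"travel": [0, 0, -5], "roll": 0, "jaw": 5},
    {"travel": [0, 0, -10], "roll": 0, "jaw": 5},
    {"travel": [0, 0, -15], "roll": 0, "jaw": 5},
    {"travel": [0, 0, -20], "roll": 0, "jaw": 5},
    {"travel": [0, 0, -20], "roll": 0, "jaw": 5},
    {"travel": [0, 0, -20], "roll": 0, "jaw": 5},
    {"travel": [0, 0, -20], "roll": 0, "jaw": 5},
    {"travel": [0, 0, -15], "roll": 0, "jaw": 5},
    {"travel": [0, 0, -5], "roll": 0, "jaw": 5}
  ]
}}

```text
clock: 6.95
tool_pos: [0.5137, -0.2226, 0.2382]
orientation: [-179.8, -0.0, -90.0]
force: [1.4, -0.7, -1.7]
opening: 0.0247
gripper_force: 29.4
```

{"name": "apply_moves", "arguments": {
  "targets": [
    {"travel": [-15, -2, 0], "roll": 0, "jaw": 5},
    {"travel": [-35, -5, 0], "roll": 0, "jaw": 5},
    {"travel": [-40, -5, 0], "roll": 0, "jaw": 5},
    {"travel": [-40, -5, 0], "roll": 0, "jaw": 5},
    {"travel": [-40, -5, 0], "roll": 0, "jaw": 5},
    {"travel": [-40, -5, 0], "roll": 0, "jaw": 5},
    {"travel": [-40, -5, 0], "roll": 0, "jaw": 5},
    {"travel": [-40, -5, 0], "roll": 0, "jaw": 5},
    {"travel": [-40, -5, 0], "roll": 0, "jaw": 5},
    {"travel": [-40, -5, 0], "roll": 0, "jaw": 5}
  ]
}}

```text
clock: 7.95
tool_pos: [0.5592, 0.1497, 0.2348]
orientation: [179.9, -0.0, -90.0]
force: [0.6, -0.3, -1.5]
opening: 0.0249
gripper_force: 29.4
```

{"name": "apply_moves", "arguments": {
  "targets": [
    {"travel": [-40, -6, 0], "roll": 0, "jaw": 5},
    {"travel": [-30, -5, 0], "roll": -6, "jaw": 5},
    {"travel": [0, 0, 0], "roll": -8.5, "jaw": 5},
    {"travel": [0, 0, 0], "roll": -8.5, "jaw": 5},
    {"travel": [0, 0, 0], "roll": -8.5, "jaw": 5},
    {"travel": [0, 0, 0], "roll": -8.5, "jaw": 5},
    {"travel": [0, 0, 0], "roll": -8.5, "jaw": 5},
    {"travel": [0, 0, 0], "roll": -8.5, "jaw": 5},
    {"travel": [0, 0, 0], "roll": -8.5, "jaw": 5},
    {"travel": [0, 0, 0], "roll": -8.5, "jaw": 5}
  ]
}}

```text
clock: 8.95
tool_pos: [0.5702, 0.218, 0.2345]
orientation: [179.9, 0.1, -15.7]
force: [-0.3, -0.0, -1.4]
opening: 0.0245
gripper_force: 29.4
```

{"name": "apply_moves", "arguments": {
  "targets": [
    {"travel": [0, 0, 0], "roll": -0.5, "jaw": 5},
    {"travel": [0, 0, 0], "roll": 0, "jaw": 5},
    {"travel": [0, 0, 0], "roll": 0, "jaw": 5}
  ]
}}

```text
clock: 9.25
tool_pos: [0.5708, 0.2178, 0.2352]
orientation: [180.0, 0.0, -15.7]
force: [0.4, 0.7, -1.0]
opening: 0.0249
gripper_force: 29.4
```

{"name": "apply_moves", "arguments": {
  "targets": [
    {"travel": [0, 0, 8], "roll": 0, "jaw": 5},
    {"travel": [0, 0, 15], "roll": 0, "jaw": 5},
    {"travel": [0, 0, 15], "roll": 0, "jaw": 5},
    {"travel": [0, 0, 12], "roll": 0, "jaw": 5},
    {"travel": [0, 0, 8], "roll": 0, "jaw": 5},
    {"travel": [0, 0, 0], "roll": 0, "jaw": 5},
    {"travel": [0, 0, 0], "roll": 0, "jaw": 5}
  ]
}}

```text
clock: 9.95
tool_pos: [0.5713, 0.2177, 0.1777]
orientation: [180.0, -0.0, -15.5]
force: [-0.2, 0.6, -0.3]
opening: 0.0248
gripper_force: 29.4
```

```bash
python3 - <<'E'
import cv2
from h import *
o=ctrl.get_obs();im=ctrl.snapshot("wrist")[:,:,::-1];s=ctrl.snapshot("scene")[:,:,::-1]
print(o["clock"],o["tool_pos"],o["orientation"],o["joint_pos"],o["force"])
np.save("pics/o3.npy",o,allow_pickle=True)
cv2.imwrite("pics/w3.png",im);cv2.imwrite("pics/s3.png",s)
a=cv2.convertScaleAbs(im[120:280,260:380],alpha=1.3)
u=proj("scene",[.571,.2177,.07]).astype(int);print(u)
b=cv2.convertScaleAbs(s[u[1]-50:u[1]+30,u[0]-30:u[0]+30],alpha=1.6)
cv2.imwrite("pics/c3.png",np.hstack([cv2.resize(x,(400,533),interpolation=2) for x in(a,b)]))
E
```

```text
9.95 [0.57132572 0.21766568 0.1777496 ] [ 1.79995034e+02 -1.67224020e-02 -1.55248615e+01] [ 3.91493418e+01  1.76813863e+01 -1.32427446e+01  1.92528484e-02
 -5.90702530e+01  3.53159011e+01] [-0.23452041  0.64426354 -0.2514102 ]
[435 179]
```

View pics/c3.png

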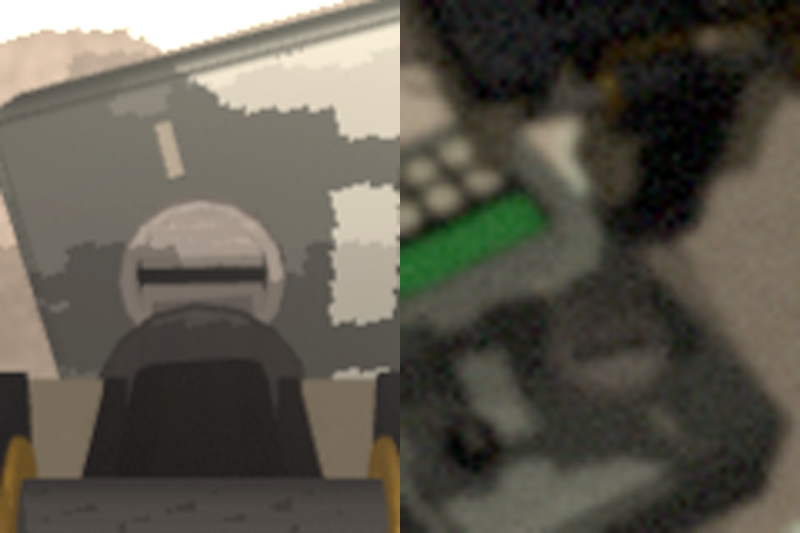

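```bash
python3 - <<'E'
import cv2
from h import *
o=np.load("pics/o3.npy",allow_pickle=True).item()
x,y=o["tool_pos"][:2]
for z in(.060,.067,.078,.1,.138,.143,.173,.203):
    w=proj("wrist",[x,y,z],o);s=proj("scene",[x,y,z])
    print(z,(w-[260,120])*10/3,(s-[405,129])*20/3+[400,0])
im=cv2.imread("pics/s3.png");cv2.imwrite("pics/c3b.png",cv2.resize(cv2.convertScaleAbs(im[60:240,340:540],alpha=2.5),(660,594),interpolation=2))
E
```

```text
0.06 [202.17010179 273.28482832] [600.9029159  353.63950419]
0.067 [202.20439942 280.98903118] [604.50949543 341.31079713]
0.078 [202.2620778  293.94520021] [610.24747896 321.69611302]
0.1 [202.39366768 323.50394864] [621.98920757 281.55826736]
0.138 [202.69035898 390.14907254] [643.14772261 209.23014265]
0.143 [202.73816279 400.88713999] [646.01836127 199.41717084]
0.173 [203.08714292 479.27778963] [663.68808059 139.01512183]
0.203 [203.59534558 593.43425148] [682.15976138  75.87165313]
```

View pics/c3b.png

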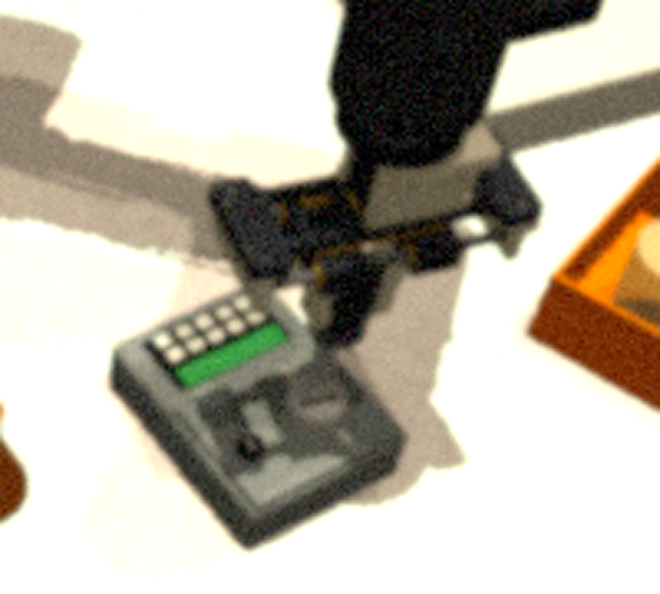

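The wrist view shows the collar edge at (202, 305) and the slot floor at (202, 275), both where my model predicts them. The driver is therefore centred over the slot, and I'll lower it.

{"name": "apply_moves", "arguments": {
  "targets": [
    {"travel": [0, 0, 4], "roll": 0, "jaw": 5},
    {"travel": [0, 0, 4], "roll": 0, "jaw": 5},
    {"travel": [0, 0, 3], "roll": 0, "jaw": 5},
    {"travel": [0, 0, 2], "roll": 0, "jaw": 5},
    {"travel": [0, 0, 1], "roll": 0, "jaw": 5},
    {"travel": [0, 0, 0], "roll": 0, "jaw": 5},
    {"travel": [0, 0, 0], "roll": 0, "jaw": 5}
  ]
}}

```text
clock: 10.75
tool_pos: [0.5713, 0.2176, 0.1637]
orientation: [-180.0, -0.0, -15.5]
force: [0.6, -0.8, -0.7]
opening: 0.0245
gripper_force: 29.4
```

{"name": "apply_moves", "arguments": {
  "targets": [
    {"travel": [0, 0, 1], "roll": 0, "jaw": 5},
    {"travel": [0, 0, 1], "roll": 0, "jaw": 5},
    {"travel": [0, 0, 1], "roll": 0, "jaw": 5},
    {"travel": [0, 0, 0.5], "roll": 0, "jaw": 5},
    {"travel": [0, 0, 0], "roll": 0, "jaw": 5},
    {"travel": [0, 0, 0], "roll": 0, "jaw": 5}
  ]
}}

```text
clock: 11.35
tool_pos: [0.5717, 0.2178, 0.1602]
orientation: [-180.0, -0.1, -15.5]
force: [5.0, -0.4, 0.6]
opening: 0.0241
gripper_force: 29.7
```

{"name": "apply_moves", "arguments": {
  "targets": [
    {"travel": [0.8, -0.2, 0], "roll": 0, "jaw": 5},
    {"travel": [0, 0, 0.5], "roll": 0, "jaw": 5},
    {"travel": [0, 0, 0.5], "roll": 0, "jaw": 5},
    {"travel": [0, 0, 0.5], "roll": 0, "jaw": 5},
    {"travel": [0, 0, 0], "roll": 0, "jaw": 5},
    {"travel": [0, 0, 0], "roll": 0, "jaw": 5}
  ]
}}

```text
clock: 11.95
tool_pos: [0.5718, 0.2175, 0.1585]
orientation: [180.0, 0.0, -15.5]
force: [3.0, -1.0, 0.4]
opening: 0.0238
gripper_force: 29.7
```

{"name": "apply_moves", "arguments": {
  "targets": [
    {"travel": [0.4, 0, 0.5], "roll": 0, "jaw": 5},
    {"travel": [0, 0, 0.5], "roll": 0, "jaw": 5},
    {"travel": [0, 0, 0], "roll": 0, "jaw": 5},
    {"travel": [0, 0, 0], "roll": 0, "jaw": 5}
  ]
}}

```text
clock: 12.35
tool_pos: [0.5722, 0.2174, 0.1584]
orientation: [-180.0, -0.0, -15.5]
force: [0.3, -1.2, 7.6]
opening: 0.0245
gripper_force: 29.7
```

{"name": "apply_moves", "arguments": {
  "targets": [
    {"travel": [0, 0, -0.3], "roll": 2, "jaw": 5},
    {"travel": [0, 0, 0], "roll": 4, "jaw": 5},
    {"travel": [0, 0, 0], "roll": 4, "jaw": 5},
    {"travel": [0, 0, 0], "roll": 4, "jaw": 5},
    {"travel": [0, 0, 0], "roll": 4, "jaw": 5},
    {"travel": [0, 0, 0], "roll": 4, "jaw": 5},
    {"travel": [0, 0, 0], "roll": 4, "jaw": 5},
    {"travel": [0, 0, 0], "roll": 4, "jaw": 5},
    {"travel": [0, 0, 0], "roll": 4, "jaw": 5},
    {"travel": [0, 0, 0], "roll": 4, "jaw": 5}
  ]
}}

```text
clock: 13.35
tool_pos: [0.572, 0.2169, 0.1584]
orientation: [179.9, -0.0, -53.7]
force: [0.3, -2.7, 4.8]
opening: 0.0241
gripper_force: 29.7
```

```bash
python3 -c "
from h import *
o=ctrl.get_obs();print(o['tool_pos'],o['orientation'],o['force'],o['moment'])"
```

```text
[0.57201943 0.21689854 0.15841802] [ 1.79948720e+02 -3.04611155e-02 -5.36674511e+01] [ 0.30801532 -2.68805886  4.76461297] [-1.15958013 -0.22460051  0.03189517]
```

{"name": "apply_moves", "arguments": {
  "targets": [
    {"travel": [0, 0, 0], "roll": 4, "jaw": 5},
    {"travel": [0, 0, 0], "roll": 4, "jaw": 5},
    {"travel": [0, 0, 0], "roll": 4, "jaw": 5},
    {"travel": [0, 0, 0], "roll": 4, "jaw": 5},
    {"travel": [0, 0, 0], "roll": 4, "jaw": 5},
    {"travel": [0, 0, 0], "roll": 4, "jaw": 5},
    {"travel": [0, 0, 0], "roll": 4, "jaw": 5},
    {"travel": [0, 0, 0], "roll": 4, "jaw": 5},
    {"travel": [0, 0, 0], "roll": 2, "jaw": 5},
    {"travel": [0, 0, 0], "roll": 0, "jaw": 5}
  ]
}}

```text
clock: 14.35
tool_pos: [0.5715, 0.2168, 0.1584]
orientation: [179.9, -0.1, -87.6]
force: [-2.1, -2.4, 7.8]
opening: 0.0245
gripper_force: 29.7
```

```bash
python3 -c "
from h import *
import cv2
o=ctrl.get_obs();print(o['tool_pos'],o['orientation'],o['force'],o['moment'])
im=ctrl.snapshot('wrist')[:,:,::-1]
cv2.imwrite('pics/c4.png',cv2.resize(cv2.convertScaleAbs(im[120:280,220:430],alpha=1.3),(787,600),interpolation=2))"
```

```text
[0.57151018 0.2167592  0.15837394] [ 1.79918820e+02 -6.74161844e-02 -8.75847052e+01] [-2.13035114 -2.43513027  7.77404231] [-1.06757003  0.6881169   0.02182954]
```

View pics/c4.png

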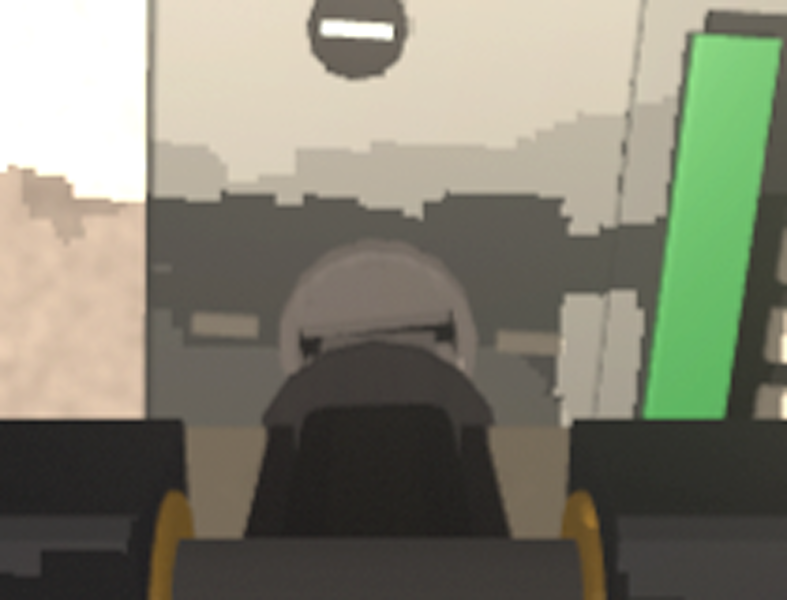

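The slot ends at (310, 345) and (445, 328) are still about 10° short of the ridge line, (225, 325) to (525, 343). That is the play of the blade in the slot, so I'll keep turning to the stop.

{"name": "apply_moves", "arguments": {
  "targets": [
    {"travel": [0, 0, 0], "roll": 2, "jaw": 5},
    {"travel": [0, 0, 0], "roll": 2, "jaw": 5},
    {"travel": [0, 0, 0], "roll": 2, "jaw": 5},
    {"travel": [0, 0, 0], "roll": 2, "jaw": 5},
    {"travel": [0, 0, 0], "roll": 1, "jaw": 5},
    {"travel": [0, 0, 0], "roll": 1, "jaw": 5},
    {"travel": [0, 0, 0], "roll": 0, "jaw": 5},
    {"travel": [0, 0, 0], "roll": 0, "jaw": 5}
  ]
}}

```text
clock: 15.2
tool_pos: [0.5713, 0.2168, 0.1583]
orientation: [179.9, -0.1, -97.5]
force: [-2.7, -1.2, 8.1]
opening: 0.0244
gripper_force: 29.7
```

```bash
python3 -c "
from h import *
import cv2
o=ctrl.get_obs();print(o['tool_pos'],o['orientation'],o['force'],o['moment'])
im=ctrl.snapshot('wrist')[:,:,::-1]
cv2.imwrite('pics/c5.png',cv2.resize(cv2.convertScaleAbs(im[160:240,250:380],alpha=1.5),(780,480),interpolation=2))"
```

```text
[0.57132023 0.216769   0.15834786] [ 1.79915465e+02 -8.17800910e-02 -9.75118278e+01] [-2.69150518 -1.1916224   8.09969574] [-0.89460989  0.92390492  0.10544921]
```

{"name": "apply_moves", "arguments": {
  "targets": [
    {"travel": [0, 0, 0], "roll": 1, "jaw": 5},
    {"travel": [0, 0, 0], "roll": 1, "jaw": 5},
    {"travel": [0, 0, 0], "roll": 0, "jaw": 5},
    {"travel": [0, 0, 0], "roll": 0, "jaw": 5}
  ]
}}

```text
clock: 15.65
tool_pos: [0.5713, 0.2166, 0.1583]
orientation: [179.9, -0.1, -99.5]
force: [-2.5, -3.2, 8.7]
opening: 0.0241
gripper_force: 29.7
```

```bash
python3 -c "
from h import *
import cv2
o=ctrl.get_obs();print(o['tool_pos'],o['orientation'],o['force'],o['moment'])
im=ctrl.snapshot('wrist')[:,:,::-1]
cv2.imwrite('pics/c5.png',cv2.resize(cv2.convertScaleAbs(im[160:240,250:380],alpha=1.5),(780,480),interpolation=2))"
```

```text
[0.57125985 0.21659498 0.15834662] [ 1.79911347e+02 -1.06142319e-01 -9.95076932e+01] [-2.47135783 -3.21272323  8.69633975] [-1.22255692  1.00532017  0.11993931]
```

View pics/c5.png

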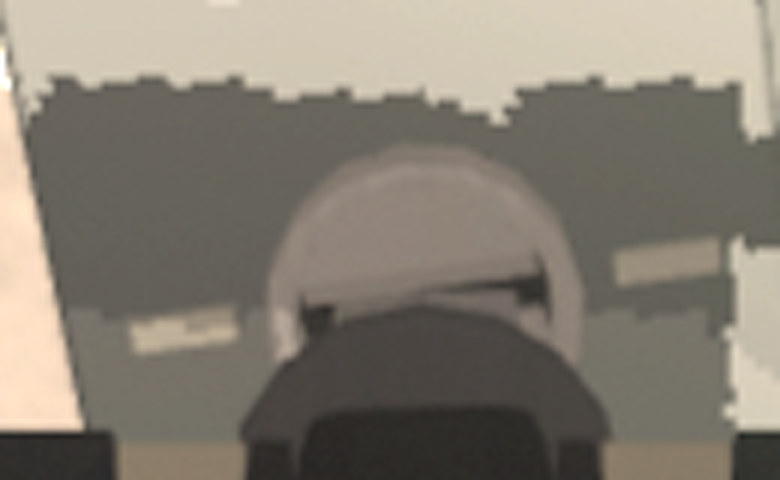

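The slot, (318, 315) to (535, 285), slopes −7.9° and the ridges, (184, 330) to (667, 261), slope −8.1°, so they are in line. I'll turn slightly more to be sure it's on the stop.

{"name": "apply_moves", "arguments": {
  "targets": [
    {"travel": [0, 0, 0], "roll": 1, "jaw": 5},
    {"travel": [0, 0, 0], "roll": 1, "jaw": 5},
    {"travel": [0, 0, 0], "roll": 1, "jaw": 5},
    {"travel": [0, 0, 0], "roll": 0, "jaw": 5},
    {"travel": [0, 0, 0], "roll": 0, "jaw": 5}
  ]
}}

```text
clock: 16.2
tool_pos: [0.5712, 0.2165, 0.1584]
orientation: [179.9, -0.1, -102.5]
force: [-2.9, -2.6, 9.2]
opening: 0.024
gripper_force: 29.8
```

```bash
python3 -c "
from h import *
import cv2
o=ctrl.get_obs();print(o['tool_pos'],o['orientation'],o['force'],o['moment'])
im=ctrl.snapshot('wrist')[:,:,::-1]
cv2.imwrite('pics/c6.png',cv2.resize(cv2.convertScaleAbs(im[160:240,250:380],alpha=1.5),(780,480),interpolation=2))"
```

```text
[0.57119079 0.21645521 0.1583569 ] [ 1.79911378e+02 -1.31394158e-01 -1.02494466e+02] [-2.88546954 -2.60322557  9.19662896] [-1.37696218  1.18119826  0.22946648]
```

{"name": "apply_moves", "arguments": {
  "targets": [
    {"travel": [0, 0, 0], "roll": -4, "jaw": 5},
    {"travel": [0, 0, 0], "roll": -4, "jaw": 5},
    {"travel": [0, 0, -1], "roll": 0, "jaw": 5},
    {"travel": [0, 0, -2], "roll": 0, "jaw": 5},
    {"travel": [0, 0, -5], "roll": 0, "jaw": 5},
    {"travel": [0, 0, -10], "roll": 0, "jaw": 5},
    {"travel": [0, 0, -15], "roll": 0, "jaw": 5},
    {"travel": [0, 0, -20], "roll": 0, "jaw": 5},
    {"travel": [0, 0, -15], "roll": 0, "jaw": 5},
    {"travel": [0, 0, -8], "roll": -3, "jaw": 5}
  ]
}}

```text
clock: 17.25
tool_pos: [0.5728, 0.2179, 0.2363]
orientation: [-179.9, 0.1, -91.5]
force: [-0.3, 0.6, -1.5]
opening: 0.0239
gripper_force: 29.7
```

{"name": "apply_moves", "arguments": {
  "targets": [
    {"travel": [0, 0, 0], "roll": -1.5, "jaw": 5},
    {"travel": [0, 0, 0], "roll": 0, "jaw": 5},
    {"travel": [0, 0, 0], "roll": 0, "jaw": 5}
  ]
}}

```text
clock: 17.55
tool_pos: [0.5719, 0.2174, 0.2333]
orientation: [179.9, -0.0, -90.1]
force: [0.6, 0.8, -1.9]
opening: 0.0245
gripper_force: 29.7
```

```bash
python3 -c "
from h import *
import cv2
o=ctrl.get_obs();print(o['clock'],o['tool_pos'],o['orientation'],o['force'],o['moment'])
im=ctrl.snapshot('wrist')[:,:,::-1]
u=proj('wrist',[.571,.2177,.1],o).astype(int);print(u)
cv2.imwrite('pics/c7.png',cv2.resize(cv2.convertScaleAbs(im[120:270,220:420],alpha=1.4),(800,600),interpolation=2))"
```

```text
17.55 [0.57191034 0.21735625 0.23326523] [ 1.79943560e+02 -2.37607375e-02 -9.00852555e+01] [ 0.57228224  0.76905172 -1.8714494 ] [ 0.06560051  0.00570626 -0.03208096]
[321 197]
```

View pics/c7.png

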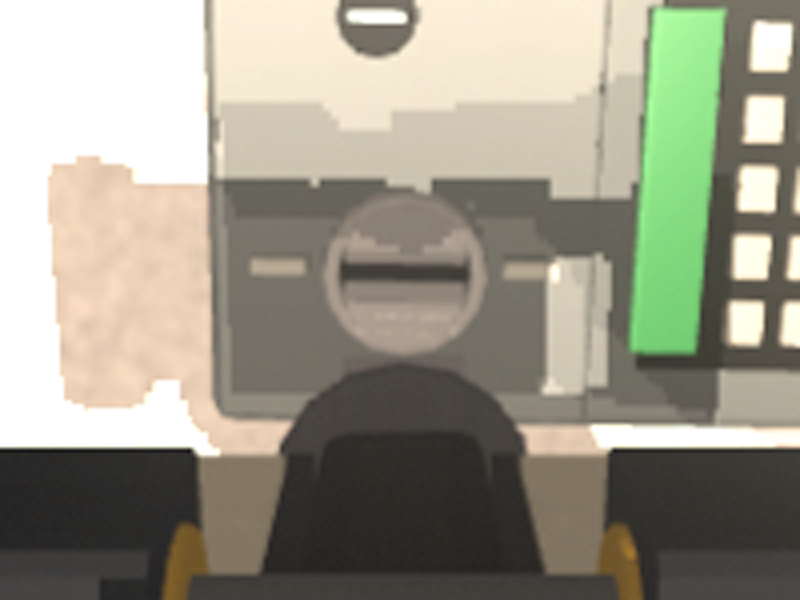

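The cap is locked: the slot, (340, 270) to (470, 273), lines up with the ridges at (278, 266) and (525, 271). Next I'll take the driver back to the stand.

{"name": "apply_moves", "arguments": {
  "targets": [
    {"travel": [14, 2, 0], "roll": 0, "jaw": 5},
    {"travel": [35, 5, 0], "roll": 0, "jaw": 5},
    {"travel": [40, 5, 0], "roll": 0, "jaw": 5},
    {"travel": [40, 5, 0], "roll": 0, "jaw": 5},
    {"travel": [40, 5, 0], "roll": 0, "jaw": 5},
    {"travel": [40, 5, 0], "roll": 0, "jaw": 5},
    {"travel": [40, 5, 0], "roll": 0, "jaw": 5},
    {"travel": [40, 5, 0], "roll": 0, "jaw": 5},
    {"travel": [40, 5, 0], "roll": 0, "jaw": 5},
    {"travel": [40, 5, 0], "roll": 0, "jaw": 5}
  ]
}}

```text
clock: 18.6
tool_pos: [0.5241, -0.1535, 0.2337]
orientation: [180.0, -0.0, -90.1]
force: [1.2, 0.4, -1.2]
opening: 0.0244
gripper_force: 29.7
```

{"name": "apply_moves", "arguments": {
  "targets": [
    {"travel": [40, 5, 0], "roll": 0, "jaw": 5},
    {"travel": [20, 4, 0], "roll": 0, "jaw": 5},
    {"travel": [10, 2, 0], "roll": 0, "jaw": 5},
    {"travel": [0, 0, 0], "roll": 0, "jaw": 5},
    {"travel": [0, 0, 0], "roll": 0, "jaw": 5},
    {"travel": [0, 0, 0], "roll": 0, "jaw": 5}
  ]
}}

```text
clock: 19.2
tool_pos: [0.5143, -0.2208, 0.2338]
orientation: [-180.0, 0.0, -90.0]
force: [0.4, 1.0, -1.1]
opening: 0.0241
gripper_force: 29.7
```

{"name": "apply_moves", "arguments": {
  "targets": [
    {"travel": [0.7, 0.7, 8], "roll": 0, "jaw": 5},
    {"travel": [0, 0, 16], "roll": 0, "jaw": 5},
    {"travel": [0, 0, 16], "roll": 0, "jaw": 5},
    {"travel": [0, 0, 12], "roll": 0, "jaw": 5},
    {"travel": [0, 0, 8], "roll": 0, "jaw": 5},
    {"travel": [0, 0, 8], "roll": 0, "jaw": 5},
    {"travel": [0, 0, 8], "roll": 0, "jaw": 5},
    {"travel": [0, 0, 6], "roll": 0, "jaw": 5},
    {"travel": [0, 0, 0], "roll": 0, "jaw": 5}
  ]
}}

```text
clock: 20.1
tool_pos: [0.513, -0.2222, 0.151]
orientation: [179.9, 0.0, -90.0]
force: [-0.0, 0.4, -0.8]
opening: 0.0242
gripper_force: 29.7
```

{"name": "apply_moves", "arguments": {
  "targets": [
    {"travel": [0, 0, 8], "roll": 0, "jaw": 5},
    {"travel": [0, 0, 10], "roll": 0, "jaw": 5},
    {"travel": [0, 0, 10], "roll": 0, "jaw": 5},
    {"travel": [0, 0, 8], "roll": 0, "jaw": 5},
    {"travel": [0, 0, 5], "roll": 0, "jaw": 5},
    {"travel": [0, 0, 2], "roll": 0, "jaw": 5},
    {"travel": [0, 0, 1], "roll": 0, "jaw": 5},
    {"travel": [0, 0, 0], "roll": 0, "jaw": 5},
    {"travel": [0, 0, 0], "roll": 0, "jaw": 5}
  ]
}}

```text
clock: 21.0
tool_pos: [0.5137, -0.2223, 0.1082]
orientation: [-180.0, -0.0, -90.0]
force: [0.9, 0.3, -1.2]
opening: 0.024
gripper_force: 29.7
```

{"name": "apply_moves", "arguments": {
  "targets": [
    {"travel": [0, 0, 1], "roll": 0, "jaw": 5},
    {"travel": [0, 0, 1], "roll": 0, "jaw": 5},
    {"travel": [0, 0, 0.5], "roll": 0, "jaw": 5},
    {"travel": [0, 0, 0], "roll": 0, "jaw": 5},
    {"travel": [0, 0, 0], "roll": 0, "jaw": 5}
  ]
}}

```text
clock: 21.5
tool_pos: [0.5135, -0.2222, 0.1056]
orientation: [-180.0, -0.0, -90.0]
force: [-0.6, -0.0, 1.9]
opening: 0.0241
gripper_force: 29.7
```

Force z has risen from −1.2 N to +1.9 N, so the collar is on the stand. I'll open the jaws and lift away.

{"name": "apply_moves", "arguments": {
  "targets": [
    {"travel": [0, 0, 0], "roll": 0, "jaw": 30},
    {"travel": [0, 0, 0], "roll": 0, "jaw": 40},
    {"travel": [0, 0, 0], "roll": 0, "jaw": 60},
    {"travel": [0, 0, 0], "roll": 0, "jaw": 87},
    {"travel": [0, 0, 0], "roll": 0, "jaw": 87},
    {"travel": [0, 0, 0], "roll": 0, "jaw": 87},
    {"travel": [0, 0, 0], "roll": 0, "jaw": 87},
    {"travel": [0, 0, -5], "roll": 0, "jaw": 87},
    {"travel": [0, 0, -15], "roll": 0, "jaw": 87},
    {"travel": [0, 0, -25], "roll": 0, "jaw": 87}
  ]
}}

```text
clock: 22.5
tool_pos: [0.5124, -0.2221, 0.1498]
orientation: [179.8, 0.0, -90.0]
force: [0.9, -0.3, 0.2]
opening: 0.0867
gripper_force: 0.0
```

{"name": "apply_moves", "arguments": {
  "targets": [
    {"travel": [0, 0, -30], "roll": 0, "jaw": 87},
    {"travel": [0, 0, -30], "roll": 0, "jaw": 87},
    {"travel": [0, 0, -30], "roll": 0, "jaw": 87},
    {"travel": [0, 0, -15], "roll": 0, "jaw": 87},
    {"travel": [0, 0, 0], "roll": 0, "jaw": 87},
    {"travel": [0, 0, 0], "roll": 0, "jaw": 87},
    {"travel": [0, 0, 0], "roll": 0, "jaw": 87}
  ]
}}

```text
clock: 23.2
tool_pos: [0.5129, -0.2221, 0.2545]
orientation: [179.9, 0.0, -90.0]
force: [-0.5, 0.2, 0.2]
opening: 0.0873
gripper_force: 0.0
```

```bash
python3 -c "
from h import *
import cv2
o=ctrl.get_obs();print(o['clock'],o['tool_pos'],o['force'])
im=ctrl.snapshot('wrist')[:,:,::-1]
cv2.imwrite('pics/c8.png',cv2.resize(cv2.convertScaleAbs(im[100:340,160:480],alpha=1.3),(800,600),interpolation=2))"
```

```text
23.2 [ 0.51288364 -0.22207786  0.25447265] [-0.49451058  0.22520817  0.15379728]
```

View pics/c8.png

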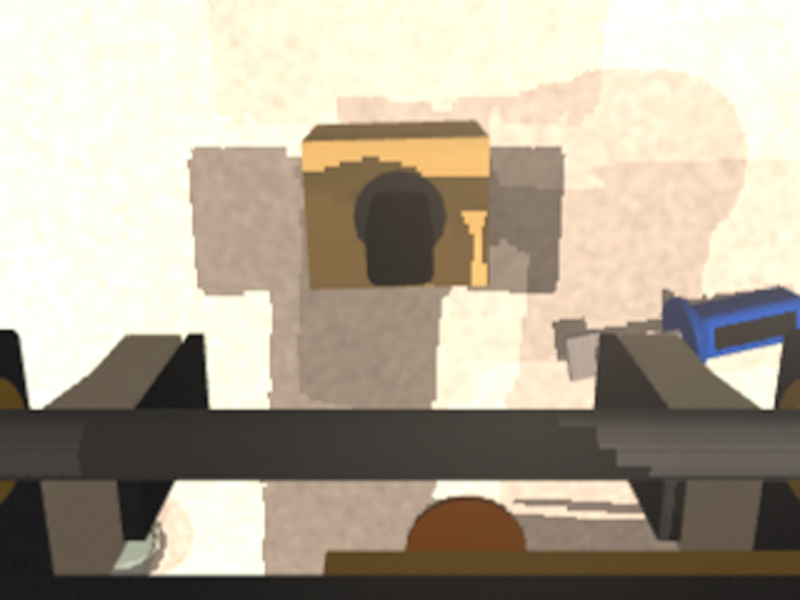

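The driver stands upright in the stand, with its handle at (400, 245) and collar at (400, 212), as it was at the start.

```bash
python3 -c "
from plant import ctrl
print(ctrl.close_job())"
```

```text
the job is handed in; nothing more can be done
None
```

The battery cap is turned clockwise to its stop with its slot in line with the ridges, the driver is back upright in its stand and released, and the job was handed in at about 23 s.

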